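# Press the glued birch disc under the round press plate

## Robot

A 6-joint arm with a two-finger parallel gripper is mounted at the origin on the work surface; the furniture and walls round the work are solid. World frame = base frame: x ahead of the robot, y to its left, z up, the work surface at z = 0. Lengths are in m, angles in rad, forces in N, time in s.
With the tool pointing down it reaches from about 0.35 to 0.775 m from the base axis. Payload 5.5 kg.
Tool frame: the origin (TCP) lies on the front face of the gripper's body, between the roots of the fingers; the fingertips stand 73 mm ahead of it and the grasp point (between the pads) lies 54 mm ahead of it; z points along the fingers, y is the direction in which the jaws open and shut (so a half turn about z gives the same grasp; the last joint's range is limited). The gripper opens to 85 mm and grips with 20 to 120 N. Pads are 22 mm wide; open, the fingers measure 114 mm over their backs; the gripper's body (76 mm by 85 mm) begins 54 mm behind the grasp point. The pads swing forward as they close: fully open they stand 13 mm farther back than shut.
Start: joints at [-1.427, 0.313, 0.046, 1.304, 0, 1.431], TCP at [0.161, -0.552, 0.304] pointing down, gripper open.
Joint ranges: [-2.76, 2.76], [-0.86, 1.69], [-1.03, 1.26], [-2.2, 2.34], [-1.47, 1.5], [-3.14, 3.14]. Speed limits (rad/s): [2.57, 2.57, 3.14, 3.14, 3.14, 3.14].

## Interface

Orientations are given as a rotation vector (axis times angle).
In Python, from plant import move_to, servo_line, move_j, set_gripper, pause, ik, get_state, get_image, MotionError, hand_in, recognise, silhouettes gives the robot as it stands. Calls block until the motion is done:
- move_to(position, orientation): joint-space move of the TCP to a pose.
- servo_line(position, feed=0.15, rot=None): straight line of the TCP; rot=None keeps the orientation; feed is the mean speed in m/s.
- move_j(angles): joint-space move.
- set_gripper(opening, grasp_force=None): opening from 0.0 (shut) to 1.0 (fully open); grasp_force is the grip in N (None keeps the last); returns when the fingers have stopped.
- pause(seconds).
- ik(position, orientation): joint angles nearest the present ones, or None.
- get_state(): the state.
- get_image(name): name is "scene" or "side" or "wrist"; returns a dict with "img" (480x640x3 uint8, red, green, blue), "fx", "fy", "cx", "cy" (pixels), "distortion" ([k1, k2, p1, p2, k3] as OpenCV has them; the pictures are not rectified), "pose" (4x4, takes a point from camera to world coordinates). Camera axes: x right, y down, z forward; pixel columns grow to the right and rows downward; lengths in m; the calibration is good to about 2 mm. A picture is of the moment at which its call begins. There is no depth.
A pose or a line that the arm cannot do raises MotionError and nothing moves.
- hand_in(): hands the job in, once; it reports no verdict.
Trained networks look in the newest picture that a camera, given by its name, has taken for a name from the list of things; names that differ only in an ending like _2 or _b are one class to them, and where a whole thing is asked for, a point or a joint stands for the part that bears it (a point fixed in the world has none). Each returns a list of dicts, best first, with "confidence" (0 to 1); they miss things now and then, are a little off and sometimes report something else, mostly with a low value. They report only what shows in the picture. A call takes as long as a camera call.
- recognise(camera, target): "uv" ([column, row] in pixels, amid what is visible of it).
- silhouettes(camera, target): "region" (480x640 bool, what is visible of it) and "uv" ([column, row] in pixels, amid what is visible of it).
The state is a dict: "time_s": time; "qpos": joint angles; "joint_velocities": joint speeds; "joint_efforts": joint torques, N m; "position": TCP position; "tcp_rot": TCP orientation; "ft_force": force on the tool from outside, world axes, zero at the start; "torque": the same for the moment, N m; "grip_width": opening from 0.0 (shut) to 1.0 (fully open).
Only numpy, scipy, OpenCV 4.12 (cv2) and the standard library are available. Lean on these libraries where they do the work, as an engineer would, in place of code of your own. Each camera call takes 0.05 s, during which the arm holds its last target.

## Task

The birch disc in the small glue press with the round plate has just been glued: push that round plate down against its spring until it lies level, hold it down for at least a second, then let it come back up. Leave the press with the square plate alone.

Things in the scene. Friction and masses are not known exactly. Their poses are not given: they have to be found in the camera images.
- round_press: fixed plywood base board of the glue press with the ROUND plate, 150 (x) x 120 (y) x 18 mm high, on the bench top. Origin: centre of its underside; z up; its x axis points from the plate's free edge to the hinge (ahead of the robot, turned up to 63 degrees either way). The hinge pin runs along y at x = +55 mm, z = 34 mm in this frame; two steel cheeks 45 mm high hold it. A birch disc 68 mm across, 10 mm thick lies fixed on the board under the plate
- round_plate (a joint): tilt of the round wooden plate (110 mm across, 10 mm thick, centre 62 mm from the hinge pin): 0 = level (a stop, plate top then 39 mm above the bench), positive = free edge raised; rests at 0.55 rad against its upper stop. The spring needs about 3 N at the cork pad to start and 6 N when level; let go, it swings back up by itself
- round_spot (a point): centre of the top of the cork pad (32 mm across, 4 mm high) on the round plate near its free edge, the place to push: 95 mm from the hinge pin along the plate and 9 mm above the pin's axis, square to the plate; with the plate level it is 43 mm above the bench, at x = -40 mm, y = 0 of round_press. x axis along the plate towards the hinge, z square to the plate (tilts with it)
- square_spot (a point): the same cork pad on the SQUARE plate (110 x 110 mm) of the other, otherwise equal glue press, which must not be pushed; x axis along the plate towards its hinge, z square to the plate (leans 0.55 rad from vertical when the plate is up)

How it is judged:
By the outcome, as a careful person would: the job done as asked, in the order asked, and still so for the second after the job is handed in, with the robot touching nothing.
It also fails if it takes over 32 s, if anything falls off the work surface, if the arm or the gripper's body presses on something with over 40 N, if the wrist force passes 120 N, or if a joint passes its speed limit or range.

## Working session

There is one attempt and no reset: what is moved stays moved. The work goes in short steps, each a Python script; the robot and the scene stay as the last script left them, time stands still between calls to the robot, and variables do not carry over. Pictures are saved under pics/ and viewed, and the job is handed in when it is done.

```bash
mkdir -p pics; ls
python3 - <<'E'
from plant import *
import cv2,numpy as np
for c in ["scene","side","wrist"]:
    d=get_image(c); cv2.imwrite(f"pics/a_{c}.png",d["img"][:,:,::-1])
    print(c,d["fx"],d["cx"],d["cy"],d["distortion"],np.round(d["pose"],3).tolist())
    for t in ["round_press","round_plate","round_spot","square_spot"]:
        print(t,[(np.round(r["uv"],1).tolist(),round(r["confidence"],2)) for r in recognise(c,t)])
print(get_state())
E
```

```text
pics
scene 617.3910813564981 322.8560141600768 246.44209923617936 [-0.15971264  0.          0.          0.          0.        ] [[-0.814, -0.4, 0.421, 0.027], [-0.58, 0.584, -0.568, 0.718], [-0.019, -0.706, -0.708, 0.964], [0.0, 0.0, 0.0, 1.0]]
round_press [([391.6, 206.2], 0.81)]
round_plate [([390.8, 193.0], 0.95)]
round_spot [([390.1, 193.7], 0.62)]
square_spot [([306.9, 335.0], 0.66)]
side 508.4448573365341 317.1290974338163 252.38907549784295 [-0.01303946  0.          0.          0.          0.        ] [[-0.915, -0.168, 0.366, 0.157], [-0.403, 0.399, -0.824, 0.896], [-0.007, -0.902, -0.433, 0.543], [0.0, 0.0, 0.0, 1.0]]
round_press [([363.4, 237.6], 0.8)]
round_plate [([361.7, 222.6], 0.63)]
round_spot [([367.6, 220.8], 0.91)]
square_spot [([320.4, 307.3], 0.91)]
wrist 360.75298144957287 319.536339295892 240.7333919545773 [-0.01619436  0.          0.          0.          0.        ] [[0.28, -0.927, -0.248, 0.224], [-0.96, -0.27, -0.073, -0.535], [0.001, 0.259, -0.966, 0.374], [0.0, 0.0, 0.0, 1.0]]
round_press []
round_plate []
round_spot []
square_spot []
{'time_s': 0.75, 'qpos': array([-1.42657551e+00,  3.13176436e-01,  4.61277902e-02,  1.30362402e+00,
        1.78896256e-05,  1.43122370e+00]), 'joint_velocities': array([-0.00060277,  0.00060933,  0.00062662,  0.00084604, -0.00109792,
        0.00015787]), 'joint_efforts': array([-4.52630084e-04, -4.80346012e+01,  2.98776251e+01, -2.88396541e-04,
       -1.56316355e-04,  1.46221009e-06]), 'position': array([ 0.16101461, -0.55203283,  0.30394798]), 'tcp_rot': array([3.10989582e+00, 4.44269786e-01, 2.85512152e-05]), 'ft_force': array([-0.00876207, -0.07358746,  0.31843491]), 'torque': array([-0.01585968,  0.0502188 , -0.02530547]), 'grip_width': 0.9991202583230608}
```

View pics/a_scene.png

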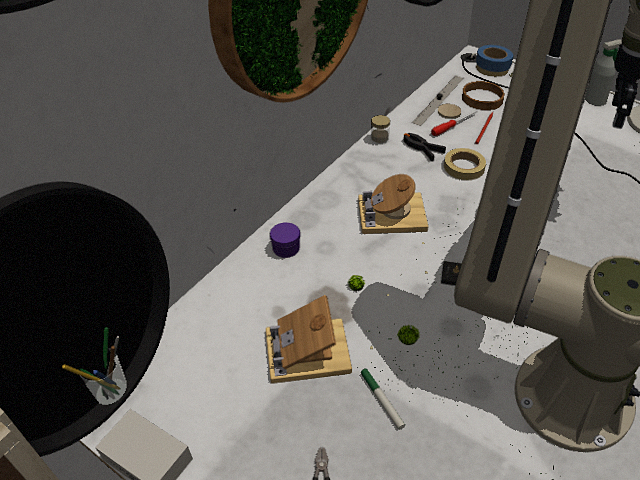

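View pics/a_side.png

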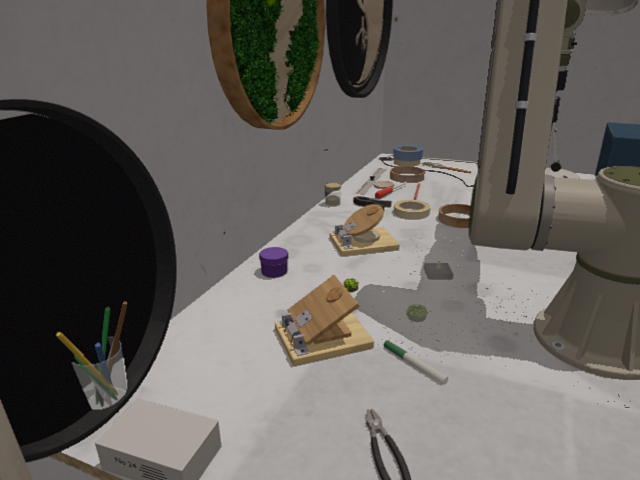

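```bash
cat > h.py <<'E'
import numpy as np,cv2
def ray(d,uv):
    K=np.array([[d["fx"],0,d["cx"]],[0,d["fy"],d["cy"]],[0,0,1]])
    p=cv2.undistortPoints(np.array([[uv]],float),K,np.array(d["distortion"]))[0,0]
    P=np.array(d["pose"]); return P[:3,3],P[:3,:3]@np.array([p[0],p[1],1])
def atz(d,uv,z):
    o,v=ray(d,uv); return o+v*(z-o[2])/v[2]
def proj(d,X):
    P=np.linalg.inv(np.array(d["pose"]))
    K=np.array([[d["fx"],0,d["cx"]],[0,d["fy"],d["cy"]],[0,0,1]])
    return cv2.projectPoints(np.atleast_2d(X).astype(float),cv2.Rodrigues(P[:3,:3])[0],P[:3,3],K,np.array(d["distortion"]))[0][:,0]
E
python3 - <<'E'
from plant import *
from h import *
for c in ["scene","side"]:
    d=get_image(c); cv2.imwrite(f"pics/b_{c}.png",cv2.resize(d["img"][150:270,300:460,::-1],(800,600),interpolation=cv2.INTER_CUBIC))
    for t in ["round_press","round_spot","square_spot"]:
        for r in recognise(c,t): print(c,t,atz(d,r["uv"],0.03).round(3), atz(d,r["uv"],0.09).round(3))
    print(get_state()["time_s"])
E
```

```text
scene round_press [ 0.548 -0.26   0.03 ] [ 0.514 -0.197  0.09 ]
scene round_press [ 0.526 -0.227  0.03 ] [ 0.494 -0.166  0.09 ]
scene round_spot [ 0.547 -0.269  0.03 ] [ 0.514 -0.206  0.09 ]
scene square_spot [0.477 0.174 0.03 ] [0.448 0.209 0.09 ]
0.95
side round_press [ 0.519 -0.203  0.03 ] [ 0.477 -0.075  0.09 ]
side round_spot [ 0.551 -0.298  0.03 ] [ 0.505 -0.158  0.09 ]
side square_spot [ 0.546 -0.296  0.03 ] [ 0.501 -0.157  0.09 ]
1.15
```

View pics/b_scene.png

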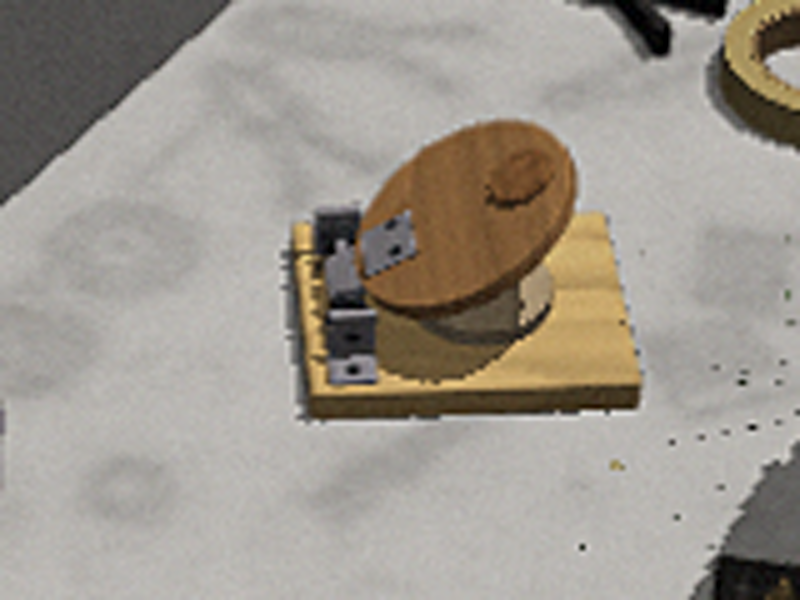

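Run:
```python
from plant import *
from h import *
from scipy.optimize import least_squares
d=get_image("scene")
uv=np.array([[359,195],[361.6,229],[428,227],[421.4,192.4]])
for p in uv: print(atz(d,p,.018).round(3))
L=np.array([[.075,-.06,.018],[.075,.06,.018],[-.075,.06,.018],[-.075,-.06,.018]])
th=.55; spot=[.055-(.095*np.cos(th)+.009*np.sin(th)) ,0,.034+.095*np.sin(th)+.009*np.cos(th)]
spot[0]=.055-.095*np.cos(th)+.009*np.sin(th)
def W(p,L):
    c,s=np.cos(p[2]),np.sin(p[2]); L=np.atleast_2d(L)
    return np.c_[p[0]+c*L[:,0]-s*L[:,1],p[1]+s*L[:,0]+c*L[:,1],L[:,2]]
A=np.vstack([L,spot]);U=np.vstack([uv,[404.4,184.4]])
r=least_squares(lambda p:(proj(d,W(p,A))-U).ravel(),[.54,-.25,0],loss='soft_l1')
print(r.x,r.fun.reshape(-1,2).round(1),W(r.x,spot))
# go look with wrist
R=get_state()["tcp_rot"]
x,y,yaw=r.x
a=np.arctan2(y,x)
Rm=cv2.Rodrigues(R)[0]; print(Rm.round(2))
print(ik([x-.10*np.cos(a),y-.1*np.sin(a),.30],R))
```

```text
[ 0.619 -0.229  0.018]
[ 0.55  -0.134  0.018]
[ 0.431 -0.224  0.018]
[ 0.501 -0.321  0.018]
[ 0.52559765 -0.22796932  0.63838661] [[-0.5 -1. ]
 [ 0.1 -0.1]
 [ 0.6  0.1]
 [ 0.1  0.1]
 [-0.3  0.7]] [[ 0.50850404 -0.24065345  0.09132801]]
[[ 0.96  0.28  0.  ]
 [ 0.28 -0.96 -0.  ]
 [-0.    0.   -1.  ]]
[-5.79202858e-01  1.17234727e-01 -2.12630321e-01  1.24089135e+00
 -5.23553588e-05  2.27860844e+00]
```

Run:
```python
from plant import *
from h import *
x,y,yaw=.5256,-.228,.638
# tool z down, tool x toward robot-> camera placement: tool x = -press x direction
def down(a): # tool x at angle a
    X=np.array([np.cos(a),np.sin(a),0]);Z=np.array([0,0,-1.]);return cv2.Rodrigues(np.c_[X,np.cross(Z,X),Z])[0].ravel()
st=get_state(); print(st["time_s"])
best=None
for a in [yaw,yaw+np.pi]:
    q=ik([x,y,.30],down(a)); print(a,q)
    if q is not None and (best is None or abs(q[5]-st["qpos"][5])<best[0]): best=(abs(q[5]-st["qpos"][5]),a,q)
move_j(best[2]); set_gripper(0.0)
d=get_image("wrist"); cv2.imwrite("pics/c_wrist.png",d["img"][:,:,::-1])
for t in ["round_press","round_spot","square_spot"]: print(t,[(np.round(r["uv"],1),r["confidence"]) for r in recognise("wrist",t)])
np.save("wd.npy",d,allow_pickle=True)
st=get_state(); print(best[1],st["time_s"],st["position"],st["ft_force"],st["grip_width"],d["pose"][:3,3])
```

```text
1.2
0.638 [-5.49385112e-01  3.10184732e-01  3.23296412e-02  1.29294124e+00
 -4.44089210e-16  1.95420754e+00]
3.779592653589793 [-0.54938511  0.31018473  0.03232964  1.29294124  0.         -1.18738511]
round_press [(array([322.4, 205. ]), 0.6)]
round_spot [(array([320.9, 220. ]), 0.88)]
square_spot []
0.638 3.9417 [ 0.52560844 -0.22795083  0.299995  ] [0.47843856 0.12936146 0.06489878] -0.0023079630223299956 [ 0.57794028 -0.18993103  0.36975891]
```

View pics/c_wrist.png

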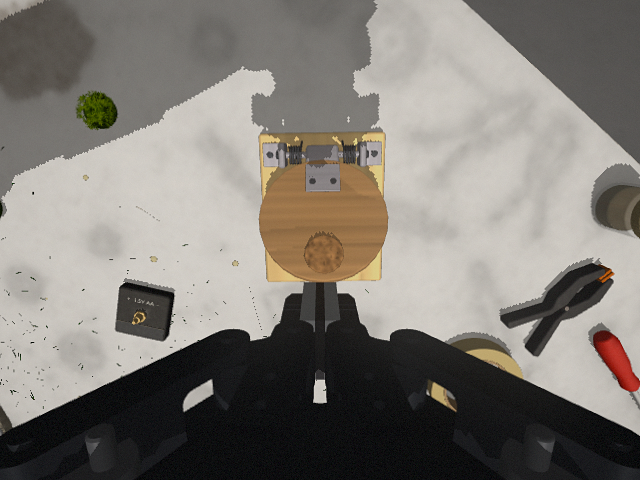

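The wrist picture shows the press square-on. The pad is centred at about (323.5, 252), the hinge-side board corners are at (259, 133) and (383, 133), and the free-end corners are at (267, 281) and (382, 281).

```bash
cat >> h.py <<'E'
def W(p,L):
    c,s=np.cos(p[2]),np.sin(p[2]); L=np.atleast_2d(L)
    return np.c_[p[0]+c*L[:,0]-s*L[:,1],p[1]+s*L[:,0]+c*L[:,1],L[:,2]]
def spot(th): return np.array([.055-.095*np.cos(th)+.009*np.sin(th),0,.034+.095*np.sin(th)+.009*np.cos(th)])
E
python3 - <<'E'
from h import *
from scipy.optimize import least_squares
d=np.load("wd.npy",allow_pickle=True).item()
p0=[.5256,-.228,.638]
L=np.array([[.075,.06,.018],[.075,-.06,.018],[-.075,-.06,.018],[-.075,.06,.018],spot(.55)])
print(proj(d,W(p0,L)).round(1))
U=np.array([[259.5,133],[383.5,133],[382,281],[267,281],[323.5,252]])
r=least_squares(lambda p:(proj(d,W(p,L))-U).ravel(),p0,loss='soft_l1')
print(r.x,r.fun.reshape(-1,2).round(1), W(r.x,spot(.55)))
print(atz(d,[323.5,252],spot(.55)[2]))
E
```

```text
[[254.4 132.9]
 [382.6 132.9]
 [376.2 282.8]
 [261.1 282.9]
 [318.5 254.4]]
[ 0.52920861 -0.23092368  0.65110043] [[-1.3 -0.5]
 [ 2.9 -2.3]
 [-0.5  0. ]
 [-0.7  1.5]
 [ 0.9  1. ]] [[ 0.51227763 -0.2438241   0.09132801]]
[ 0.51251989 -0.24276213  0.09132801]
```

Run:
```python
from plant import *
from h import *
p=[.529,-.2305,.647]
R=get_state()["tcp_rot"]; T=np.array([0,0,.073])
f=lambda th,dz=0: W(p,spot(th))[0]+T+[0,0,dz]
def rep(s):
    st=get_state(); print(s,round(st["time_s"],2),(st["position"]-T).round(4),st["ft_force"].round(1))
move_to(f(.55,.04),R); rep("above")
servo_line(f(.55,.010),.1); rep("near")
for th in [.45,.35,.25,.15,.07,.03]:
    servo_line(f(th),.06); rep(th)
```

```text
above 4.42 [ 0.5119 -0.2433  0.1315] [0.9 0.1 0.3]
near 4.87 [ 0.5127 -0.2435  0.1025] [-0.3  0.8  0.1]
0.45 5.33 [ 0.5081 -0.2469  0.0836] [ 1.7 -1.5  4.1]
0.35 5.63 [ 0.5043 -0.2492  0.0751] [0.7 1.3 3.2]
0.25 5.94 [ 0.5012 -0.2513  0.0663] [1.2 1.3 3.9]
0.15 6.25 [ 0.499  -0.253   0.0573] [2.4 1.6 3.8]
0.07 6.53 [ 0.4978 -0.254   0.0499] [1.9 1.9 5.2]
0.03 6.78 [ 0.4974 -0.2544  0.0463] [1.4 0.6 5.4]
```

Run:
```python
from plant import *
from h import *
p=[.529,-.2305,.647]
T=np.array([0,0,.073])
f=lambda th,dz=0: W(p,spot(th))[0]+T+[0,0,dz]
for dz in [0,-.001,-.002,-.003,-.004,-.005,-.006]:
    servo_line(f(0,dz),.03); pause(.15); st=get_state(); F=st["ft_force"]
    print(dz,round(st["time_s"],2),(st["position"]-T).round(4),F.round(1))
    if F[2]>20: break
pause(.5); print(get_state()["ft_force"].round(1))
for c in ["side","wrist"]:
    d=get_image(c);im=d["img"][180:270,300:420] if c=="side" else d["img"]
    cv2.imwrite(f"pics/d_{c}.png",cv2.resize(im[:,:,::-1],(640,480),interpolation=cv2.INTER_CUBIC))
```

```text
0 7.17 [ 0.4972 -0.2546  0.0436] [0.1 1.7 6.1]
-0.001 7.58 [ 0.4971 -0.2546  0.0426] [0.1 1.4 6.7]
-0.002 7.97 [ 0.4971 -0.2546  0.0424] [-1.7  1.6 12.4]
-0.003 8.38 [ 0.4971 -0.2546  0.0422] [-3.   3.4 17.5]
-0.004 8.78 [ 0.4971 -0.2546  0.042 ] [-5.3  5.  23.1]
[-4.5  5.5 22.2]
```

View pics/d_side.png

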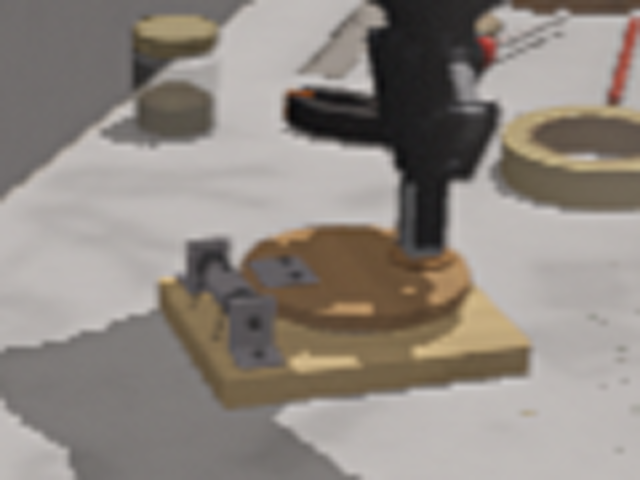

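View pics/d_wrist.png

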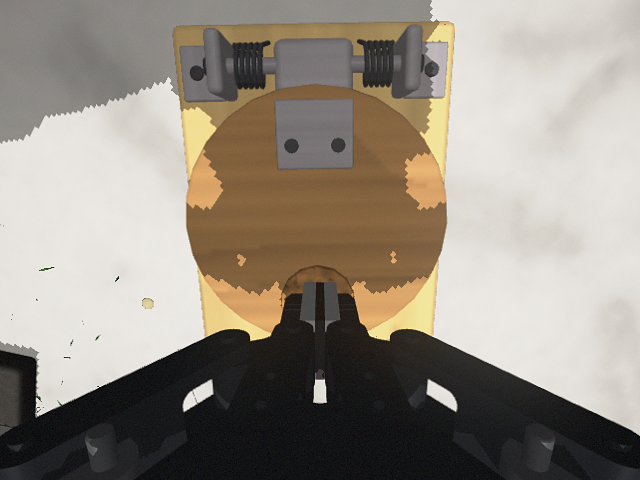

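The plate is level: it sits on its stop at z ≈ 0.042, the force has risen to 22 N, and the fingertips are on the pad at about (320, 285) in the wrist view. I'll hold it there, then release it gently along the arc.

Run:
```python
from plant import *
from h import *
p=[.529,-.2305,.647]
T=np.array([0,0,.073])
f=lambda th,dz=0: W(p,spot(th))[0]+T+[0,0,dz]
def rep(s):
    st=get_state(); print(s,round(st["time_s"],2),(st["position"]-T).round(4),st["ft_force"].round(1))
pause(1.5); rep("held")
for th in [0,.1,.2,.3,.4,.5]:
    servo_line(f(th),.08); rep(th)
servo_line(f(.55,.015),.1); rep("off")
servo_line(f(.55,.15),.2); pause(.5); rep("up")
for c in ["side","wrist"]:
    d=get_image(c);im=d["img"][180:270,300:420] if c=="side" else d["img"]
    cv2.imwrite(f"pics/e_{c}.png",cv2.resize(im[:,:,::-1],(640,480),interpolation=cv2.INTER_CUBIC))
```

```text
held 10.88 [ 0.4971 -0.2546  0.042 ] [-5.1  4.9 22.8]
0 11.12 [ 0.4972 -0.2546  0.0441] [1.4 1.9 5.6]
0.1 11.39 [ 0.4983 -0.2539  0.0535] [0.8 0.1 5.6]
0.2 11.66 [ 0.5002 -0.2525  0.0629] [-0.3  2.6  4.5]
0.3 11.93 [ 0.5028 -0.2505  0.0716] [0.7 0.4 3.7]
0.4 12.19 [ 0.5061 -0.2479  0.0799] [-0.5 -0.4  4.2]
0.5 12.46 [ 0.5101 -0.2448  0.0879] [-0.1  0.8  3.2]
off 12.8 [ 0.512  -0.2434  0.1062] [-0.4  0.4 -0.1]
up 14.12 [ 0.512  -0.2433  0.2411] [ 0.4  0.6 -0.8]
```

View pics/e_side.png

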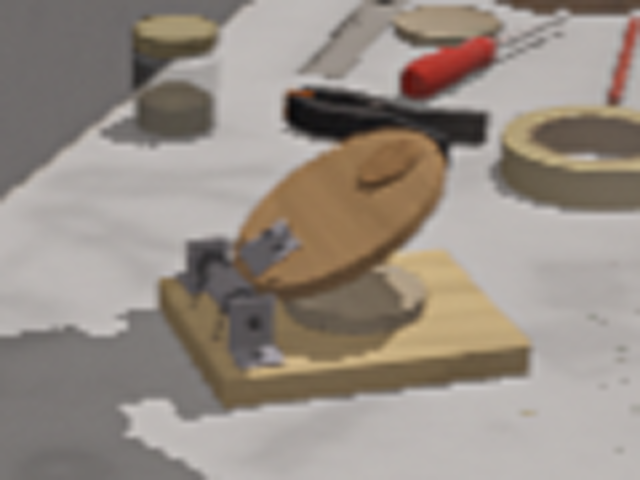

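The round plate is back up (pad near (390, 165) in the crop), and the arm is clear of it.

```bash
python3 -c "
from plant import *
print(hand_in())"
```

```text
the job is handed in; nothing more can be done
None
```

I pushed the round plate down with the shut fingertips on its cork pad until it lay level. I held it on its stop for about 2.5 s, then let it up gently along its arc, backed off and handed the job in. The robot's clock read about 14 s of the 32 s allowed.

- **Level:** the push took about 6 N as the plate came level, then rose steeply to 22–23 N with the fingertips stopped at z ≈ 42 mm. The pad top should be at 43 mm when level, which agrees within the calibration. The side picture also showed the plate flat.
- **Release:** the last picture shows the plate back at its raised rest. The arm was about 15 cm clear, with the wrist force back near zero.
- **Other press:** the arm never went near the square-plate press.
- **Disagreements:** the scene and wrist camera estimates of the press position differed by about 4–5 mm, so I used a value close to the wrist one. In one of two looks at the side view, the network put the square plate's pad on the round press. I ignored that because the pictures showed clearly which press was which.

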